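# Set up the free balance for a density weighing

## Robot

A 6-joint arm with a two-finger parallel gripper is mounted at the origin on the work surface. World frame = base frame: x ahead of the robot, y to its left, z up, the work surface at z = 0. Lengths are in m, angles in rad, forces in N, time in s.
With the tool pointing down it reaches from about 0.25 to 0.725 m from the base axis. Payload 9.7 kg.
Tool frame: the origin (TCP) lies between the finger pads; the fingertips stand 11 mm ahead of it and the grasp point (between the pads) lies 8 mm behind it; z points along the fingers, y is the line along which they close (so a half turn about z gives the same grasp; the last joint's range is limited). The gripper opens to 85 mm and grips with 20 to 120 N. Pads are 22 mm wide; open, the fingers measure 114 mm over their backs; the gripper's body (76 mm by 85 mm) begins 54 mm behind the grasp point. The pads swing forward as they close: fully open they stand 13 mm farther back than shut.
Start: joints at [-1.308, 0.087, 0.176, 1.66, 0, 1.571], TCP at [0.143, -0.531, 0.242] pointing down, gripper open.
Joint ranges: [-3.13, 3.13], [-0.85, 1.81], [-1.15, 1.24], [-2.2, 2.28], [-1.44, 1.52], [-3.14, 3.14]. Speed limits (rad/s): [2.22, 2.22, 2.57, 3.14, 3.14, 3.14].

## Interface

Orientations are given as [roll, pitch, yaw] about the fixed x, y, z axes, in that order (R = Rz(yaw) Ry(pitch) Rx(roll)).
In Python, from workcell import manip gives the robot as it stands. The module is installed in compiled form; this text tells all that it offers.
- The arm moves only by the tool move_arm, never from a script. Its argument "series" is a list of rows, each a list of 2 entries, a list of its own where there are three numbers: the shift along the tool's x, y, z in units of 30 mm (1.0 is 30 mm), then the turn about the tool's z in rad. In form: [[[dx, dy, dz], spin], ...]. A call has 1 to 8 rows; each row is the pose to reach, as a shift and turn from the pose commanded when the call began, along the tool's axes at that moment; what a row does not reach only later rows make up. A row lasts 1/10 s, in which the tool goes at most 50 mm and 8.59 degrees, less where a joint would pass 70% of its speed; a pose out of reach is approached as far as the arm can. A call with a gripper value outside its range is refused whole. "hand" is the opening, from 0 (shut) to 1 (fully open), set as the call begins (left out, the last holds). The fingers move at their own pace and stop on an object; the grip force is fixed at half the most. Time passes only in rows, so rows that repeat a pose let the fingers close. It gives the time, the measured TCP pose, the force, the opening and the grip force at its end, in the units of the state.
- manip.sense(): the state, without advancing time (a new reading comes with each control period).
- manip.capture(name): name is "scene" or "top" or "wrist"; returns a dict with "img" (400x640x3 uint8, red, green, blue), "z_map" (400x640 float32, m along the optical axis (not along the pixel's ray), 0 where there is no reading), "fx", "fy", "cx", "cy" (pixels), "xyz" and "orientation" of the camera in the world. Camera axes: x right, y up, looking along -z (the intrinsics and any distortion apply to the point x, -y, -z); pixel columns grow to the right and rows downward; lengths in m; the calibration is good to about 2 mm. A picture is of the moment at which its call begins.
- manip.finish_job(): hands the job in; it is judged then, once.
Trained networks look in the newest picture that a camera, given by its name, has taken for a name from the list of things; names that differ only in an ending like _2 or _b are one class to them, and where a whole thing is asked for, a point or a joint stands for the part that bears it (a point fixed in the world has none). Each returns a list of dicts, best first, with "score" (0 to 1); they miss things now and then, are a little off and sometimes report something else, mostly with a low value. They report only what shows in the picture. A call takes as long as a camera call. They do not tell look-alikes from the thing itself.
- manip.recognise(camera, name): "uv" ([column, row] in pixels, amid what is visible of it).
- manip.outline_of(camera, name): "region" (400x640 bool, what is visible of it) and "uv" ([column, row] in pixels, amid what is visible of it).
- manip.place_of(camera, name): "uv" ([column, row] in pixels: a listed point, or the origin of a listed thing).
The state is a dict: "time_s": time; "joint_pos": joint angles; "joint_velocities": joint speeds; "tau": joint torques, N m; "tcp_pos": TCP position; "eef_rot": TCP orientation; "ft_force": force on the tool from outside, world axes, zero at the start; "torque": the same for the moment, N m; "width": finger opening in m; "gripper_force": force on a finger pad.
Only numpy, scipy, OpenCV 4.12 (cv2) and the standard library are available. Lean on these libraries where they do the work, as an engineer would, in place of code of your own. Each camera call takes 0.05 s, during which the arm holds its last target. There are 200 camera calls.

## Task

One of the two balances is busy weighing the red-capped jar: leave it alone and get the other one ready for a density weighing. Take the brass calibration weight off its pan and stand it in the middle of its open case, set the steel bridge squarely over the middle of the emptied pan with one foot on the housing at the left of the pan and one at the right, so that nothing touches the pan, and stand the empty glass beaker upright in the middle of the bridge. Set things down without dropping them, and do not push or knock over anything else on the bench.

Things in the scene. Friction and masses are not known exactly. Their poses are not given: they have to be found in the camera images.
- balance_1: White balance no. 1, fixed, 252 (x) x 180 (y) x 75 mm high. Origin: centre of its underside on the bench; -x is its front with the sloped key panel, y side to side. Its flat top, 75 mm up, spans x -65 to +125 mm; the round pan is centred at x +35, y 0, leaving a flat shoulder 40 mm wide on either side. One balance carries the jar (in use), its twin the weight; which varies.
- balance_2: White balance no. 2, fixed, 252 (x) x 180 (y) x 75 mm high. Origin: centre of its underside on the bench; -x is its front with the sloped key panel, y side to side. Its flat top, 75 mm up, spans x -65 to +125 mm; the round pan is centred at x +35, y 0, leaving a flat shoulder 40 mm wide on either side. One balance carries the jar (in use), its twin the weight; which varies.
- pan_1: Round steel weighing pan of balance no. 1, 100 mm across, 4 mm thick. Origin: centre of its upper face, 83 mm above the bench (8 mm above the balance's flat top); axes as the balance's.
- pan_2: Round steel weighing pan of balance no. 2, 100 mm across, 4 mm thick. Origin: centre of its upper face, 83 mm above the bench (8 mm above the balance's flat top); axes as the balance's.
- weight: Brass 500 g calibration weight, upright: plain cylinder 38 mm across and 46 mm high, then a neck 20 mm across and a knob 26 mm across (60 to 68 mm up); 72 mm high in all. Origin: centre of its underside, z up. Starts standing on the pan of the balance that is not in use.
- weight_case: Open wooden case of the weight, fixed on the bench, 100 x 100 mm outside with a rim only 14 mm high and 6 mm thick, lined with blue cloth. Origin: centre of its underside.
- case_floor (a point): Centre of the blue cloth floor (88 x 88 mm) of the weight case, 7 mm above the bench.
- bridge: Bent steel bridge, 220 g, standing on its feet: flat top 48 (x) x 134 mm (y), 65 mm up, with 14 mm lips folded down along both long edges (48 mm over them: grip there from above); legs 3 mm thick at both ends, 128 mm apart inside, each foot turned 13 mm outward (160 mm over the feet). Open between the legs. Origin: centre of its footprint at foot level, y along its length. Same after a half turn.
- bridge_top (a point): Centre of the bridge's upper face, 65 mm above its feet, marked by a thin blue ring 44 mm across.
- beaker: Empty glass beaker, 50 mm across, 70 mm high, 70 g, wall 2.5 mm, white rim, standing upright on the bench. Origin: centre of its underside, z up.
- jar: White sample jar with red cap, 52 mm across, 75 mm high, standing on the pan of the balance in use. Origin: centre of its underside. To be left alone.
- wash_bottle: White wash bottle with blue collar, 66 mm across, 155 mm high to the top of the collar and about 205 mm to the top of its bent spout, which reaches 53 mm out along -x. Origin: centre of its underside. Bystander.
- vial: Small brown vial with black cap, 28 mm across, 58 mm high, standing close to the beaker. Origin: centre of its underside. Bystander.
- red_lid: Loose red screw lid, 54 mm across, 13 mm high, lying on the bench by the bridge. Origin: centre of its underside. Bystander.
- red_lid_2: Another such red lid, 54 mm across, 13 mm high. Origin: centre of its underside. Bystander.
- amber_bottle: Amber bottle with black cap, 60 mm across, 150 mm high. Origin: centre of its underside. Bystander.
- blue_cap_bottle: White bottle with blue cap, 70 mm across, 165 mm high. Origin: centre of its underside. Bystander.
- spatula: Steel laboratory spatula, 160 mm long, 14 mm wide at its blades, lying along its x axis. Origin: its middle, on the bench. Bystander.
Things that resemble listed ones, but are neither listed nor needed, are in the scene too. Leave any blue or purple look-alike of the weight alone.

How it is judged:
At the end, for the whole second after the job is handed in: On the balance without the jar the bridge stands on the housing (centre within 11 mm of the pan's, square within 0.14 rad), nothing touches the pan; the beaker stands within 10 mm of the bridge's middle, the weight within 22 mm of the case's; all upright and at rest (((horizontal distance between jar and pan_1 above 0.1 m and x of bridge in the frame of balance_1 between 0.024 and 0.046 m and y of bridge in the frame of balance_1 between -0.011 and 0.011 m and z of bridge in the frame of balance_1 between 0.071 and 0.079 m and angle between the y axis of bridge and the y axis of balance_1, either way round below 0.14 rad and contact force between pan_1 and anything else below 0.05 N) or (horizontal distance between jar and pan_2 above 0.1 m and x of bridge in the frame of balance_2 between 0.024 and 0.046 m and y of bridge in the frame of balance_2 between -0.011 and 0.011 m and z of bridge in the frame of balance_2 between 0.071 and 0.079 m and angle between the y axis of bridge and the y axis of balance_2, either way round below 0.14 rad and contact force between pan_2 and anything else below 0.05 N)) and angle between bridge's own z axis and vertical below 0.05 rad and horizontal distance between beaker and bridge_top below 0.01 m and z of beaker in the frame of bridge_top between -0.004 and 0.004 m and angle between each of beaker, weight's own z axis and vertical below 0.06 rad and horizontal distance between weight and case_floor below 0.022 m and z of weight in the frame of case_floor between -0.004 and 0.004 m and linear speed of each of bridge, beaker, weight below 0.02 m/s).
It fails at once if the jar on the balance in use is moved by more than 8 mm (distance of jar from where it was at the start of the episode above 0.008 m).
It fails at once if a bystander (bottle, vial, lid or spatula) is pushed more than 20 mm or knocked over (distance of any of wash_bottle, vial, red_lid, red_lid_2, amber_bottle, blue_cap_bottle, spatula from where it was at the start of the episode above 0.02 m).
It fails at once if the weight, bridge or beaker is dropped (out of the fingers and faster than 0.5 m/s, a fall of about 13 mm) ((contact force between the fingers and weight below 0.02 N and linear speed of weight above 0.5 m/s) or (contact force between the fingers and bridge below 0.02 N and linear speed of bridge above 0.5 m/s) or (contact force between the fingers and beaker below 0.02 N and linear speed of beaker above 0.5 m/s)).
It also fails if it takes over 72 s, if anything falls off the work surface, if the arm or the gripper's body presses on something with over 40 N, if the wrist force passes 120 N, or if a joint passes its speed limit or range.

## Working session

There is one attempt and no reset: what is moved stays moved. The work goes in short steps, Python scripts to look and compute and a tool call to move; the robot and the scene stay as the last step left them, time stands still between calls to the robot, and variables do not carry over. Pictures are saved under pics/ and viewed, at most 10 in all, crops included, and the job is handed in when it is done.

Besides the shell and the picture viewer there is one more tool, called in YAML: its name, and indented under it one key for each argument. move_arm: Moves the arm, as the interface text tells. Its arguments: {"type":"object","properties":{"series":{"type":"array"},"hand":{"type":"number"}},"required":["series"]}

```bash
mkdir -p pics; cat > h.py <<'E'
import numpy as np, cv2
from scipy.spatial.transform import Rotation as R
from workcell import manip
def rot(o):
    o=np.array(o,float)
    return o if o.shape==(3,3) else (R.from_euler('xyz',o).as_matrix() if o.size==3 else R.from_quat(o).as_matrix())
def cloud(c):
    z=c['z_map'];v,u=np.indices(z.shape)
    p=np.stack([(u-c['cx'])/c['fx']*z,-(v-c['cy'])/c['fy']*z,-z],-1)
    p=p@rot(c['orientation']).T+np.array(c['xyz']); p[z<=0]=np.nan
    return p
def atz(c,uv,h):
    d=rot(c['orientation'])@np.array([(uv[0]-c['cx'])/c['fx'],-(uv[1]-c['cy'])/c['fy'],-1.])
    o=np.array(c['xyz']); return o+d*(h-o[2])/d[2]
def save(n,img): cv2.imwrite('pics/'+n,cv2.cvtColor(np.ascontiguousarray(img),cv2.COLOR_RGB2BGR))
E
python3 - <<'E'
from h import *
s=manip.sense();print({k:np.round(s[k],3) for k in('time_s','tcp_pos','eef_rot','width')})
for n in('top','scene'):
    c=manip.capture(n);save(n+'0.png',c['img']);print(n,c['fx'],c['cx'],c['cy'],np.round(c['xyz'],3),np.round(c['orientation'],3),[k for k in c])
    P=cloud(c);np.save(n+'.npy',P)
    for t in('balance_1','pan_1','weight','weight_case','case_floor','bridge','bridge_top','beaker','jar','vial','red_lid','wash_bottle','amber_bottle','blue_cap_bottle','spatula'):
        for r in manip.recognise(n,t)[:3]:
            u,v=np.round(r['uv']).astype(int);print(n,t,round(r['score'],2),(u,v),np.round(P[v,u],3))
E
```

```text
{'time_s': np.float64(0.0), 'tcp_pos': array([ 0.143, -0.531,  0.242]), 'eef_rot': array([-3.14 ,  0.   ,  0.263]), 'width': np.float64(0.085)}
top 371.15052311929185 315.42691078496136 202.32039428090133 [0.519 0.06  1.017] [ 0.102  0.007 -1.57 ] ['img', 'z_map', 'fx', 'fy', 'cx', 'cy', 'xyz', 'orientation']
top balance_1 0.6 (np.int64(476), np.int64(248)) [ 0.501 -0.338  0.074]
top balance_1 0.59 (np.int64(221), np.int64(244)) [0.51  0.303 0.081]
top balance_1 0.48 (np.int64(305), np.int64(271)) [0.442 0.093 0.065]
top pan_1 0.91 (np.int64(220), np.int64(232)) [0.54  0.306 0.083]
top pan_1 0.73 (np.int64(341), np.int64(230)) [ 0.547 -0.002  0.012]
top pan_1 0.64 (np.int64(299), np.int64(191)) [0.655 0.112 0.004]
top weight 0.81 (np.int64(147), np.int64(258)) [0.474 0.501 0.053]
top weight 0.65 (np.int64(212), np.int64(235)) [0.532 0.312 0.133]
top weight 0.63 (np.int64(358), np.int64(153)) [ 0.763 -0.052 -0.002]
top weight_case 0.72 (np.int64(298), np.int64(192)) [0.652 0.115 0.007]
top weight_case 0.42 (np.int64(209), np.int64(236)) [0.53  0.314 0.149]
top case_floor 0.55 (np.int6
[... 2302 characters left out ...]
)) [ 0.533 -0.134  0.039]
scene red_lid 0.68 (np.int64(369), np.int64(143)) [0.547 0.307 0.126]
scene red_lid 0.68 (np.int64(301), np.int64(174)) [0.459 0.098 0.06 ]
scene red_lid 0.59 (np.int64(320), np.int64(192)) [0.521 0.121 0.013]
scene wash_bottle 0.64 (np.int64(291), np.int64(220)) [ 0.664 -0.103  0.098]
scene amber_bottle 0.77 (np.int64(373), np.int64(222)) [0.802 0.048 0.089]
scene blue_cap_bottle 0.91 (np.int64(286), np.int64(271)) [ 0.794 -0.221  0.093]
scene blue_cap_bottle 0.52 (np.int64(366), np.int64(143)) [0.539 0.303 0.125]
scene blue_cap_bottle 0.52 (np.int64(252), np.int64(204)) [ 0.485 -0.102  0.056]
scene spatula 0.48 (np.int64(339), np.int64(260)) [ 0.771 -0.039 -0.004]
```

View pics/top0.png

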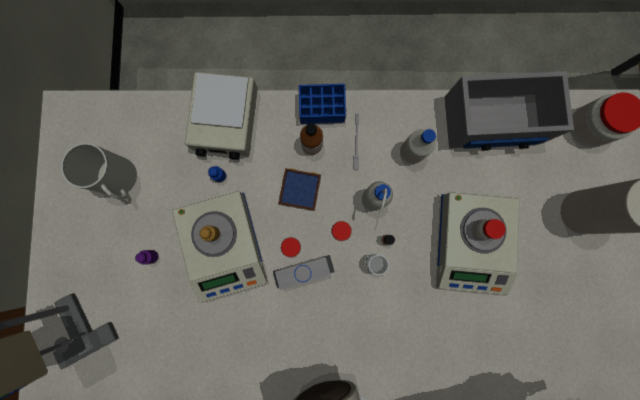

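View pics/scene0.png

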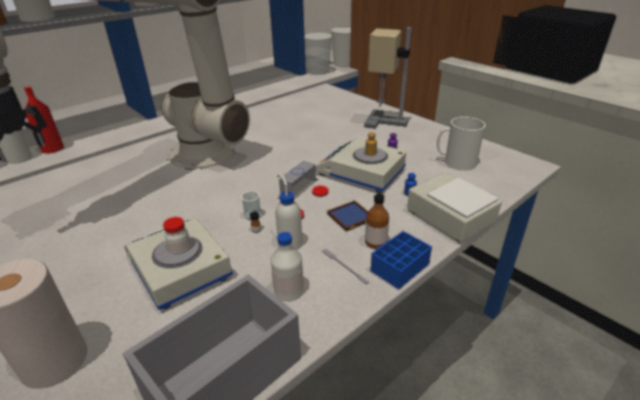

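The top picture shows these weight candidates: brass one at (209,234) on the left balance's pan, a purple one at (147,258) and a blue one at (217,174). I choose the brass one. The jar at (489,229) is on the right balance, the case is at (299,190), the bridge at (304,271), and the beaker at (376,265) has the vial at (388,240) next to it. The scene picture shows the same layout, with the brass weight at (371,145).

```bash
cat > m.py <<'E'
from h import *
c=manip.capture('top');P=cloud(c);I=c['img'].astype(int);hsv=cv2.cvtColor(c['img'],cv2.COLOR_RGB2HSV)
v,u=np.indices(P.shape[:2])
def box(x0,y0,x1,y1): return (u>=x0)&(u<=x1)&(v>=y0)&(v<=y1)
def rect(m,h,name):
    q=np.array([atz(c,(a,b),h)[:2] for a,b in zip(u[m],v[m])],np.float32)
    (cx,cy),(w,l),a=cv2.minAreaRect(q)
    print(name,m.sum(),'c',np.round((cx,cy),4),'wl',np.round((w,l),4),'ang',round(a,1),'mean',np.round(q.mean(0),4),'medz',np.round(np.nanmedian(P[m][:,2]),4))
def cc(m):
    n,l,s,_=cv2.connectedComponentsWithStats(m.astype(np.uint8)); return l==1+np.argmax(s[1:,4])
def best(name,near):
    o=manip.outline_of('top',name); o=[k for k in o if np.hypot(*(np.array(k['uv'])-near))<25]
    return o[0]['region'] if o else None
for t,near,h in(('balance_1',(221,244),.075),('balance_1',(476,248),.075),('pan_1',(214,233),.083),('bridge',(304,271),.065),('weight_case',(299,190),.014),('beaker',(376,265),.07),('vial',(388,240),.058),('red_lid',(291,248),.013),('red_lid',(341,231),.013),('weight',(209,234),.155)):
    m=best(t,np.array(near))
    if m is None: print(t,'none');continue
    rect(m,h,t)
for t in('balance_1','pan_1','weight','case_floor','weight_case','bridge','bridge_top','beaker','vial'):
    h={'pan_1':.083,'weight':.083,'case_floor':.007,'bridge_top':.065}.get(t,0)
    for r in manip.place_of('top',t)[:3]: print('place',t,round(r['score'],2),np.round(r['uv'],1),np.round(atz(c,r['uv'],h)[:2],4))
z=P[...,2]
rect(cc(box(165,180,275,305)&(abs(z-.075)<.0035)),.075,'baltop')
rect(cc(box(260,240,345,295)&(abs(z-.065)<.006)),.065,'bridgez')
bl=cc(box(270,160,330,220)&(hsv[...,0]>100)&(hsv[...,0]<130)&(hsv[...,1]>90));rect(bl,.007,'cloth')
k=cc(box(190,215,230,255)&(z>.14));rect(k,.155,'knob')
k=cc(box(355,245,400,285)&(z>.06));rect(k,.07,'beakerrim')
save('crop.png',np.hstack([cv2.resize(c['img'][185:305,165:285],(400,400)),cv2.resize(c['img'][215:295,340:420],(400,400))]))
E
python3 m.py
```

```text
balance_1 6848 c [0.5054 0.3093] wl [0.247  0.1885] ang 16.5 mean [0.5033 0.3076] medz 0.0744
balance_1 6905 c [ 0.5136 -0.3424] wl [0.198  0.2444] ang 84.8 mean [ 0.5098 -0.3389] medz 0.0739
pan_1 931 c [0.5356 0.3211] wl [0.0937 0.0981] ang 45.9 mean [0.5362 0.3194] medz 0.0827
bridge 1167 c [0.4386 0.0965] wl [0.051  0.1513] ang 16.3 mean [0.4383 0.0965] medz 0.0646
weight_case none
beaker 411 c [ 0.4604 -0.0876] wl [0.0579 0.0499] ang 89.2 mean [ 0.4604 -0.0878] medz 0.012
vial 119 c [ 0.5218 -0.1186] wl [0.023  0.0335] ang 0.0 mean [ 0.5213 -0.1186] medz 0.0564
red_lid 299 c [0.5018 0.1351] wl [0.048  0.0485] ang 0.0 mean [0.5017 0.1344] medz 0.0125
red_lid 312 c [ 0.5461 -0.0036] wl [0.0511 0.0513] ang 0.0 mean [ 0.5453 -0.003 ] medz 0.0126
weight 263 c [0.5353 0.3115] wl [0.0347 0.0446] ang 0.0 mean [0.5357 0.3116] medz 0.1315
place balance_1 0.86 [472.2 245. ] [ 0.5072 -0.3588]
place balance_1 0.62 [223.4 242.1] [0.5147 0.318 ]
place balance_1 0.49 [479.3 230.5] [ 0.5465 -0.3798]
place pan_1 0.9 [209.6 233.4] [0.5368 0.3322]
place pan_1 0.67 [486.5 230.2] [ 0.545  -0.3619]
pl
[... 454 characters left out ...]
ce bridge_top 0.87 [304.9 270.7] [0.4431 0.093 ]
place bridge_top 0.38 [305.4 269.9] [0.4451 0.0917]
place beaker 0.88 [371.2 262.3] [ 0.4605 -0.0842]
place beaker 0.43 [300.7 189.7] [0.6589 0.1076]
place vial 0.66 [386.2 240.1] [ 0.5203 -0.1259]
baltop 3990 c [0.526  0.3202] wl [0.2004 0.179 ] ang 16.0 mean [0.5247 0.3199] medz 0.0748
bridgez 1021 c [0.4368 0.0993] wl [0.0482 0.1339] ang 16.0 mean [0.4367 0.0993] medz 0.0648
cloth 973 c [0.6603 0.1109] wl [0.0863 0.0859] ang 79.5 mean [0.6602 0.111 ] medz 0.0067
knob 104 c [0.5364 0.323 ] wl [0.0231 0.0257] ang 0.0 mean [0.5366 0.3223] medz 0.1537
beakerrim 98 c [ 0.4592 -0.0914] wl [0.0473 0.0505] ang 0.0 mean [ 0.4582 -0.0934] medz 0.0694
```

View pics/crop.png

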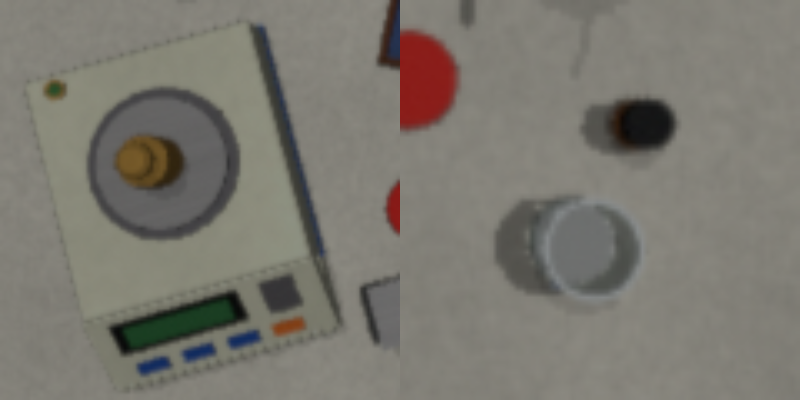

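The crop confirms it: the brass weight stands a little off-centre on the left balance's pan, and this balance is the free one (no jar). The right half shows the beaker clear of the vial. Bridge and balance both have a yaw of about 0.28.

```bash
cat > g.py <<'E'
import sys
from h import *
s=manip.sense();T=rot(s['eef_rot']);a=[float(x) for x in sys.argv[1:]]
d=T.T@(np.array(a[:3])-s['tcp_pos'])/.03
yaw=np.arctan2(T[1,0],T[0,0])
print('shift',np.round(d,2),'yaw',round(yaw,3),'t',round(s['time_s'],2),'tcp',np.round(s['tcp_pos'],4),'j',np.round(s['joint_pos'],2),'w',round(s['width'],4))
if len(a)>3: print('spin',round(-(a[3]-yaw),3))
E
python3 g.py .5365 .3225 .245 .28
```

```text
shift [ 20.06 -24.07  -0.09] yaw 0.263 t 2.6 tcp [ 0.1429 -0.5311  0.2423] j [-1.31  0.09  0.18  1.66 -0.    1.57] w 0.0854
spin -0.017
```

move_arm:
  series:
    - [[20.06,-24.07,-0.4],0]
    - [[20.06,-24.07,-0.4],0]
    - [[20.06,-24.07,-0.4],0]
    - [[20.06,-24.07,-0.4],0]
    - [[20.06,-24.07,-0.4],0]
    - [[20.06,-24.07,-0.4],0]
    - [[20.06,-24.07,-0.4],0]
    - [[20.06,-24.07,-0.4],0]
  hand: 1

```text
time_s: 3.4
tcp_pos: [0.3106, -0.1661, 0.2477]
eef_rot: [3.141, -0.001, 0.262]
ft_force: [0.9, -1.4, 1.3]
width: 0.0854
gripper_force: 0.0
```

move_arm:
  series:
    - [[11.5,-13.77,0],0]
    - [[11.5,-13.77,0],0]
    - [[11.5,-13.77,0],0]
    - [[11.5,-13.77,0],0]
    - [[11.5,-13.77,0],0]
    - [[11.5,-13.77,0],0]
    - [[11.5,-13.77,0],0]
    - [[11.5,-13.77,0],0]

```text
time_s: 4.2
tcp_pos: [0.4884, 0.1595, 0.2474]
eef_rot: [-3.121, -0.0, 0.306]
ft_force: [0.2, -0.2, -0.3]
width: 0.0854
gripper_force: 0.0
```

move_arm:
  series:
    - [[4.6,-5.5,0],0]
    - [[4.6,-5.5,0],0]
    - [[4.6,-5.5,0],0]
    - [[4.6,-5.5,0],0]
    - [[4.6,-5.5,0],0]
    - [[4.6,-5.5,0],0]

```text
time_s: 4.8
tcp_pos: [0.5989, 0.2563, 0.2496]
eef_rot: [-3.088, 0.002, 0.383]
ft_force: [0.2, 0.7, 0.4]
width: 0.0853
gripper_force: 0.0
```

```bash
python3 g.py .5365 .3225 .11 .28; python3 - <<'E'
from h import *
c=manip.capture('wrist');save('w1.png',c['img']);P=cloud(c);z=P[...,2]
d=np.hypot(P[...,0]-.5365,P[...,1]-.3225)
m=(d<.04)&(z>.148)&(z<.165);print('knob',m.sum(),np.round(np.nanmean(P[m],0),4),np.round(np.nanmin(P[m],0),4),np.round(np.nanmax(P[m],0),4))
m=(d<.07)&(abs(z-.083)<.002);print('pan',m.sum(),np.round(np.nanmin(P[m],0),4),np.round(np.nanmax(P[m],0),4))
E
```

```text
shift [-1.09 -2.57  4.8 ] yaw 0.383 t 4.8 tcp [0.5989 0.2563 0.2496] j [0.38 0.35 0.5  1.72 0.05 3.14] w 0.0853
spin 0.103
knob 699 [0.5402 0.3237 0.1535] [0.5256 0.3116 0.1481] [0.551  0.3369 0.1566]
pan 4538 [0.4877 0.2742 0.081 ] [0.587  0.3733 0.085 ]
```

The wrist joint ran to its limit (j6 = 3.14), so I'll turn the tool to yaw ≈ 1.85. The bridge needs that yaw anyway.

move_arm:
  series:
    - [[0,0,0],-1.4]
    - [[0,0,0],-1.4]
    - [[0,0,0],-1.4]
    - [[0,0,0],-1.4]
    - [[0,0,0],-1.4]
    - [[0,0,0],-1.4]
    - [[0,0,0],-1.4]
    - [[0,0,0],-1.4]

```text
time_s: 5.65
tcp_pos: [0.5979, 0.2552, 0.2505]
eef_rot: [-3.121, -0.049, 1.588]
ft_force: [0.2, 0.2, 0.0]
width: 0.0856
gripper_force: 0.0
```

```bash
python3 g.py .538 .323 .19 1.85; python3 -c "
from h import *;print(manip.sense()['eef_rot'])"
```

```text
shift [ 2.19 -1.91  2.17] yaw 1.588 t 5.65 tcp [0.5979 0.2552 0.2505] j [0.38 0.35 0.5  1.72 0.05 1.93] w 0.0856
spin -0.262
[-3.12098909 -0.04902888  1.58772283]
```

move_arm:
  series:
    - [[2.18,-1.92,0.7],-0.262]
    - [[2.18,-1.92,1.5],-0.262]
    - [[2.18,-1.92,2.17],-0.262]
    - [[2.18,-1.92,2.17],-0.262]

```text
time_s: 6.05
tcp_pos: [0.5364, 0.3234, 0.1869]
eef_rot: [-3.13, -0.051, 1.845]
ft_force: [-0.6, -0.5, -0.3]
width: 0.0855
gripper_force: 0.0
```

```bash
python3 g.py .5372 .323 .104 1.85
```

```text
shift [-0.16  0.05  2.76] yaw 1.845 t 6.05 tcp [0.5364 0.3234 0.1869] j [0.52 0.26 0.26 1.57 0.05 1.82] w 0.0855
spin -0.005
```

move_arm:
  series:
    - [[-0.05,0.03,0.8],0]
    - [[-0.1,0.04,1.6],0]
    - [[-0.16,0.05,2.3],0]
    - [[-0.16,0.05,2.76],0]
    - [[-0.16,0.05,2.76],0]

```text
time_s: 6.55
tcp_pos: [0.5392, 0.3223, 0.1058]
eef_rot: [-3.132, -0.052, 1.843]
ft_force: [-0.3, 0.3, 1.2]
width: 0.0854
gripper_force: 0.0
```

move_arm:
  series:
    - [[0,0,0],0]
    - [[0,0,0],0]
    - [[0,0,0],0]
    - [[0,0,0],0]
    - [[0,0,0],0]
    - [[0,0,0],0]
    - [[0,0,0],0]
    - [[0,0,0],0]
  hand: 0

```text
time_s: 7.35
tcp_pos: [0.5397, 0.3233, 0.1083]
eef_rot: [-3.136, -0.053, 1.844]
ft_force: [-1.2, -1.7, 5.7]
width: 0.0368
gripper_force: 60.3
```

move_arm:
  series:
    - [[0,0,-0.5],0]
    - [[0,0,-1.5],0]
    - [[0,0,-2.8],0]
    - [[0,0,-4],0]
    - [[0,0,-4],0]

```text
time_s: 7.85
tcp_pos: [0.5432, 0.3178, 0.2331]
eef_rot: [3.141, -0.054, 1.844]
ft_force: [0.4, 0.6, -3.9]
width: 0.0368
gripper_force: 61.4
```

```bash
python3 g.py .660 .111 .225 1.85;python3 g.py .660 .111 .034 1.85; python3 - <<'E'
from h import *
c=manip.capture('wrist');save('w2.png',c['img'])
E
```

```text
shift [-7.69  1.89 -0.15] yaw 1.844 t 7.85 tcp [0.5432 0.3178 0.2331] j [0.51 0.27 0.36 1.65 0.05 1.8 ] w 0.0368
spin -0.006
shift [-8.04  1.89  6.21] yaw 1.844 t 7.85 tcp [0.5432 0.3178 0.2331] j [0.51 0.27 0.36 1.65 0.05 1.8 ] w 0.0368
spin -0.006
```

View pics/w2.png

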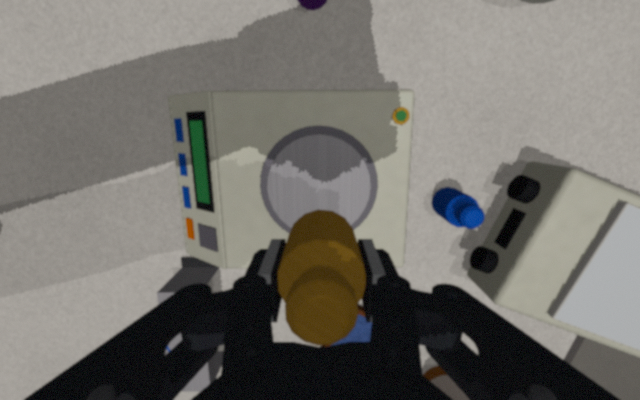

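The weight is held squarely between the pads (322,285) and the pan (319,183) is empty. Next I carry it to the case.

move_arm:
  series:
    - [[-7.69,1.89,-0.15],0]
    - [[-7.69,1.89,-0.15],0]
    - [[-7.69,1.89,-0.15],0]
    - [[-7.69,1.89,-0.15],0]
    - [[-7.69,1.89,-0.15],0]
    - [[-7.69,1.89,-0.15],0]
    - [[-7.69,1.89,-0.15],0]
    - [[-7.69,1.89,-0.15],0]

```text
time_s: 8.7
tcp_pos: [0.6582, 0.1112, 0.2175]
eef_rot: [-3.132, -0.053, 1.845]
ft_force: [-0.2, -0.2, -5.3]
width: 0.0366
gripper_force: 61.5
```

```bash
python3 g.py .660 .111 .06; python3 g.py .660 .111 .034;  python3 - <<'E'
from h import *
c=manip.capture('wrist');P=cloud(c);hsv=cv2.cvtColor(c['img'],cv2.COLOR_RGB2HSV)
d=np.hypot(P[...,0]-.66,P[...,1]-.111);z=P[...,2]
m=(d<.09)&(abs(z-.007)<.003)&(hsv[...,0]>100)&(hsv[...,0]<130)&(hsv[...,1]>90)
print(m.sum(),cv2.minAreaRect(P[m][:,:2].astype(np.float32)))
E
```

```text
shift [-0.3   0.1   5.24] yaw 1.845 t 8.7 tcp [0.6582 0.1112 0.2175] j [0.15 0.39 0.49 1.69 0.05 1.44] w 0.0366
shift [-0.35  0.11  6.11] yaw 1.845 t 8.7 tcp [0.6582 0.1112 0.2175] j [0.15 0.39 0.49 1.69 0.05 1.44] w 0.0366
4997 ((0.6609843969345093, 0.11010835319757462), (0.08746632188558578, 0.08759978413581848), 79.88102722167969)
```

move_arm:
  series:
    - [[-0.1,0.03,1.5],0]
    - [[-0.2,0.05,3.0],0]
    - [[-0.25,0.08,4.3],0]
    - [[-0.3,0.1,5.2],0]
    - [[-0.33,0.1,5.6],0]
    - [[-0.33,0.1,5.6],0]

```text
time_s: 9.35
tcp_pos: [0.6595, 0.1108, 0.0488]
eef_rot: [-3.131, -0.053, 1.845]
ft_force: [-0.3, 0.2, -5.4]
width: 0.0364
gripper_force: 61.4
```

```bash
python3 g.py .661 .111 .034
```

```text
shift [-0.03  0.05  0.49] yaw 1.845 t 9.35 tcp [0.6595 0.1108 0.0488] j [0.15 0.4  0.17 1.36 0.05 1.44] w 0.0364
```

move_arm:
  series:
    - [[0,0.05,0.2],0]
    - [[0,0.05,0.38],0]
    - [[0,0.05,0.46],0]
    - [[0,0.05,0.5],0]
    - [[0,0.05,0.54],0]
    - [[0,0.05,0.54],0]

```text
time_s: 9.95
tcp_pos: [0.6619, 0.1112, 0.0342]
eef_rot: [-3.134, -0.053, 1.844]
ft_force: [-0.8, -0.4, -5.0]
width: 0.0361
gripper_force: 61.5
```

move_arm:
  series:
    - [[0,0,0.03],0]
    - [[0,0,0.06],0]
    - [[0,0,0.09],0]
    - [[0,0,0.09],0]

```text
time_s: 10.35
tcp_pos: [0.662, 0.1113, 0.0324]
eef_rot: [-3.135, -0.053, 1.844]
ft_force: [-4.3, -1.5, 4.1]
width: 0.0365
gripper_force: 62.2
```

Contact. I release partway, then lift.

move_arm:
  series:
    - [[0,0,0],0]
    - [[0,0,0],0]
    - [[0,0,0],0]
    - [[0,0,0],0]
    - [[0,0,0],0]
  hand: 0.75

```text
time_s: 10.85
tcp_pos: [0.6619, 0.1115, 0.0314]
eef_rot: [-3.134, -0.053, 1.844]
ft_force: [0.2, -0.2, 0.1]
width: 0.0639
gripper_force: 0.0
```

move_arm:
  series:
    - [[0,0,-0.5],0]
    - [[0,0,-1.5],0]
    - [[0,0,-3],0]
    - [[0,0,-4.5],0]
    - [[0,0,-6],0]
    - [[0,0,-6],0]

```text
time_s: 11.45
tcp_pos: [0.6674, 0.1026, 0.2203]
eef_rot: [3.138, -0.051, 1.844]
ft_force: [0.2, -0.3, 0.6]
width: 0.0638
gripper_force: 0.0
```

```bash
python3 - <<'E'
from h import *
c=manip.capture('wrist');P=cloud(c);z=P[...,2];d=np.hypot(P[...,0]-.66,P[...,1]-.111)
m=(d<.05)&(z>.07)&(z<.09);print('knob',m.sum(),np.round([np.nanmin(P[m],0),np.nanmax(P[m],0)],4))
d=np.hypot(P[...,0]-.4368,P[...,1]-.0993)
m=(d<.09)&(abs(z-.065)<.003);print(m.sum(),m.sum() and cv2.minAreaRect(P[m][:,:2].astype(np.float32)))
E
python3 g.py .437 .099 .2 1.85
```

```text
knob 578 [[0.648  0.1002 0.0705]
 [0.6733 0.1256 0.0812]]
7899 ((0.4384053349494934, 0.09893107414245605), (0.05075271055102348, 0.1343322992324829), 16.234237670898438)
shift [ 1.92 -7.41  0.65] yaw 1.844 t 11.5 tcp [0.667  0.1026 0.2166] j [0.13 0.4  0.51 1.68 0.05 1.43] w 0.064
spin -0.006
```

The weight stands upright in the case at (0.661, 0.113). Next, the bridge.

move_arm:
  series:
    - [[1.9,-7.38,0.65],-0.01]
    - [[1.9,-7.38,0.65],-0.01]
    - [[1.9,-7.38,0.65],-0.01]
    - [[1.9,-7.38,0.65],-0.01]
    - [[1.9,-7.38,0.65],-0.01]
    - [[1.9,-7.38,0.65],-0.01]
    - [[1.9,-7.38,0.65],-0.01]
  hand: 1

```text
time_s: 12.2
tcp_pos: [0.4366, 0.0986, 0.1966]
eef_rot: [-3.136, -0.053, 1.854]
ft_force: [0.7, 0.6, -0.0]
width: 0.0856
gripper_force: 0.0
```

```bash
python3 g.py .4378 .099 .051 1.854; python3 g.py .4378 .099 .09 1.854;python3 - <<'E'
from h import *
c=manip.capture('wrist');P=cloud(c);z=P[...,2]
d=np.hypot(P[...,0]-.4378,P[...,1]-.099)
m=(d<.09)&(abs(z-.065)<.003);print(m.sum(),m.sum() and cv2.minAreaRect(P[m][:,:2].astype(np.float32)))
E
```

```text
shift [-0.25  0.07  4.85] yaw 1.854 t 12.2 tcp [0.4366 0.0986 0.1966] j [ 0.19 -0.16 -0.15  1.59  0.05  1.48] w 0.0856
spin 0.0
shift [-0.18  0.06  3.55] yaw 1.854 t 12.2 tcp [0.4366 0.0986 0.1966] j [ 0.19 -0.16 -0.15  1.59  0.05  1.48] w 0.0856
spin 0.0
7603 ((0.43838176131248474, 0.09852186590433121), (0.04812130331993103, 0.1337287575006485), 16.07011604309082)
```

move_arm:
  series:
    - [[-0.07,0.06,1.3],0]
    - [[-0.14,0.07,2.7],0]
    - [[-0.2,0.07,3.9],0]
    - [[-0.25,0.08,4.6],0]
    - [[-0.25,0.08,4.85],0]
    - [[-0.25,0.08,4.85],0]

```text
time_s: 12.85
tcp_pos: [0.438, 0.099, 0.0498]
eef_rot: [-3.132, -0.053, 1.854]
ft_force: [-0.3, -0.9, 0.7]
width: 0.0854
gripper_force: 0.0
```

move_arm:
  series:
    - [[0,0,0],0]
    - [[0,0,0],0]
    - [[0,0,0],0]
    - [[0,0,0],0]
    - [[0,0,0],0]
    - [[0,0,0],0]
    - [[0,0,0],0]
  hand: 0

```text
time_s: 13.55
tcp_pos: [0.4391, 0.0993, 0.0521]
eef_rot: [-3.138, -0.053, 1.854]
ft_force: [0.9, -0.6, 6.0]
width: 0.0468
gripper_force: 63.2
```

move_arm:
  series:
    - [[0,0,-0.3],0]
    - [[0,0,-1],0]
    - [[0,0,-2.3],0]
    - [[0,0,-3.6],0]
    - [[0,0,-4.8],0]
    - [[0,0,-4.8],0]

```text
time_s: 14.15
tcp_pos: [0.4426, 0.0922, 0.1997]
eef_rot: [3.142, -0.052, 1.854]
ft_force: [-0.1, 0.3, -1.9]
width: 0.0467
gripper_force: 62.8
```

```bash
python3 g.py .538 .3225 .2 1.85;python3 - <<'E'
from h import *
c=manip.capture('wrist');save('w3.png',c['img']);P=cloud(c);z=P[...,2];np.save('w3.npy',P)
s=manip.sense();d=np.hypot(P[...,0]-s['tcp_pos'][0],P[...,1]-s['tcp_pos'][1])
m=(d<.1)&(abs(z-s['tcp_pos'][2]-.013)<.008)
q=P[m];A=np.c_[q[:,:2]-q[:,:2].mean(0),np.ones(len(q))];print(m.sum(),np.linalg.lstsq(A,q[:,2],rcond=None)[0],cv2.minAreaRect(q[:,:2].astype(np.float32)))
E
```

```text
shift [6.47 5.2  0.33] yaw 1.854 t 14.15 tcp [0.4426 0.0922 0.1997] j [ 0.17 -0.15 -0.14  1.59  0.05  1.46] w 0.0467
spin 0.004
25842 [ 0.00434053 -0.00341267  0.21251775] ((0.43753287196159363, 0.10665570944547653), (0.07417665421962738, 0.10344681143760681), 16.27458381652832)
```

View pics/w3.png

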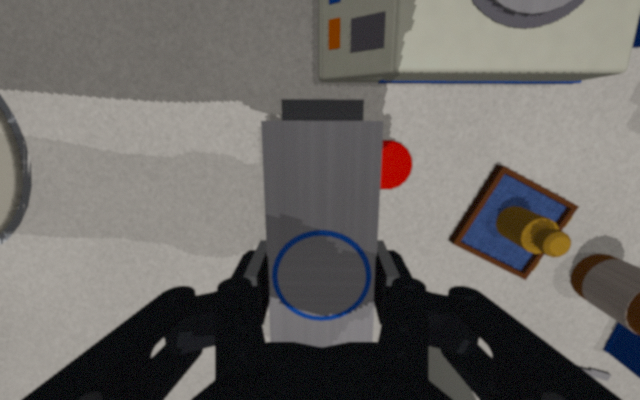

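The bridge hangs level, with the ring at (321,275) centred between the fingers. The weight stands in its case at (538,235). I'm moving over the pan.

move_arm:
  series:
    - [[6.5,5.18,0.33],0.005]
    - [[6.5,5.18,0.33],0.005]
    - [[6.5,5.18,0.33],0.005]
    - [[6.5,5.18,0.33],0.005]
    - [[6.5,5.18,0.33],0.005]
    - [[6.5,5.18,0.33],0.005]
    - [[6.5,5.18,0.33],0.005]

```text
time_s: 14.9
tcp_pos: [0.5349, 0.3236, 0.1909]
eef_rot: [-3.13, -0.051, 1.851]
ft_force: [0.4, -0.7, -2.8]
width: 0.047
gripper_force: 63.3
```

```bash
python3 g.py .538 .3235 .14 1.85;python3 - <<'E'
from h import *
c=manip.capture('wrist');save('w4.png',c['img']);P=cloud(c);z=P[...,2]
d=np.hypot(P[...,0]-.53,P[...,1]-.323)
m=(d<.16)&(abs(z-.075)<.003)
print(m.sum(),cv2.minAreaRect(P[m][:,:2].astype(np.float32)))
m=(d<.08)&(abs(z-.083)<.0025)
if m.sum()>50:
    q=P[m];print(m.sum(),np.round([q.min(0),q.max(0)],4))
    E=q[:,:2]; h=cv2.convexHull(E.astype(np.float32))[:,0];
    r=np.linalg.lstsq(np.c_[2*h,np.ones(len(h))],(h**2).sum(1),rcond=None)[0];print('circ',r[:2],np.sqrt(r[2]+r[0]**2+r[1]**2))
E
```

```text
shift [-0.12  0.12  1.69] yaw 1.851 t 14.9 tcp [0.5349 0.3236 0.1909] j [0.52 0.26 0.27 1.58 0.05 1.81] w 0.047
spin 0.001
19785 ((0.5543055534362793, 0.3341221213340759), (0.25678473711013794, 0.1739523857831955), 17.31084442138672)
325 [[0.5728 0.3128 0.0812]
 [0.5876 0.3588 0.0847]]
circ [0.54799366 0.32702416] 0.039370652041142165
```

View pics/w4.png

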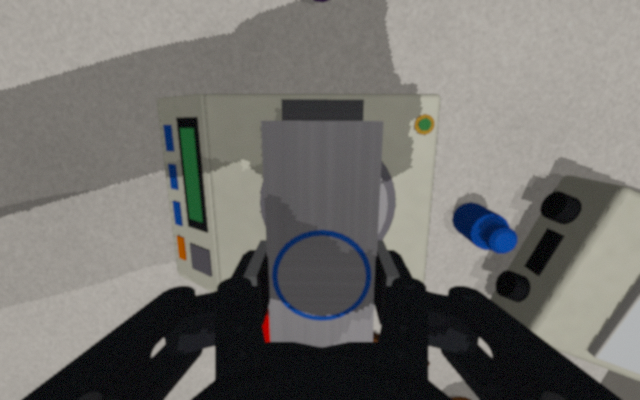

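The bridge is parallel to the balance, and its far foot (322,110) is above the left shoulder. I'm lowering it.

move_arm:
  series:
    - [[-0.04,0.08,0.6],0]
    - [[-0.08,0.11,1.2],0]
    - [[-0.12,0.12,1.6],0]
    - [[-0.12,0.12,1.7],0]
    - [[-0.12,0.12,1.7],0]

```text
time_s: 15.45
tcp_pos: [0.5388, 0.3223, 0.1428]
eef_rot: [-3.134, -0.053, 1.848]
ft_force: [0.1, 0.4, -0.8]
width: 0.0471
gripper_force: 63.4
```

```bash
python3 g.py .538 .3235 .128 1.85
```

```text
shift [ 0.02 -0.01  0.5 ] yaw 1.848 t 15.45 tcp [0.5388 0.3223 0.1428] j [0.52 0.25 0.17 1.48 0.05 1.81] w 0.0471
spin -0.002
```

move_arm:
  series:
    - [[0.02,-0.01,0.2],0]
    - [[0.02,-0.01,0.36],0]
    - [[0.02,-0.01,0.46],0]
    - [[0.02,-0.01,0.5],0]
    - [[0.02,-0.01,0.5],0]

```text
time_s: 15.95
tcp_pos: [0.5382, 0.3243, 0.1276]
eef_rot: [-3.134, -0.053, 1.849]
ft_force: [-0.2, 0.2, -2.1]
width: 0.0469
gripper_force: 63.4
```

move_arm:
  series:
    - [[0,0,0.03],0]
    - [[0,0,0.05],0]
    - [[0,0,0.07],0]
    - [[0,0,0.07],0]

```text
time_s: 16.35
tcp_pos: [0.5383, 0.3244, 0.1272]
eef_rot: [-3.136, -0.053, 1.849]
ft_force: [-3.4, -2.2, 7.3]
width: 0.0469
gripper_force: 64.5
```

Contact. Release and lift.

move_arm:
  series:
    - [[0,0,0],0]
    - [[0,0,0],0]
    - [[0,0,0],0]
    - [[0,0,0],0]
    - [[0,0,0],0]
  hand: 0.9

```text
time_s: 16.85
tcp_pos: [0.5382, 0.3244, 0.1254]
eef_rot: [-3.134, -0.053, 1.849]
ft_force: [-0.1, -0.8, -0.1]
width: 0.0768
gripper_force: 0.0
```

move_arm:
  series:
    - [[0,0,-0.5],0]
    - [[0,0,-1.5],0]
    - [[0,0,-3],0]
    - [[0,0,-4.5],0]
    - [[0,0,-4.5],0]

```text
time_s: 17.35
tcp_pos: [0.5423, 0.3182, 0.2689]
eef_rot: [3.138, -0.055, 1.849]
ft_force: [1.2, -0.2, 0.8]
width: 0.0767
gripper_force: 0.0
```

```bash
cat > b.py <<'E'
from h import *
for n in('wrist','top'):
    c=manip.capture(n);save(n+'b.png',c['img']);P=cloud(c);z=P[...,2]
    if n=='top': T=c
    d=np.hypot(P[...,0]-.537,P[...,1]-.323)
    m=(d<.09)&(abs(z-.140)<.004);print(n,m.sum(),m.sum() and cv2.minAreaRect(P[m][:,:2].astype(np.float32)))
    m=(d<.16)&(abs(z-.075)<.002);print('bal',m.sum(),cv2.minAreaRect(P[m][:,:2].astype(np.float32)))
    m=(d<.053)&(abs(z-.083)<.0025);q=P[m];print('pan',m.sum(), m.sum() and (cv2.minEnclosingCircle(q[:,:2].astype(np.float32))))
    d=np.hypot(P[...,0]-.459,P[...,1]+.091); m=(d<.04)&(abs(z-.07)<.004)
    if m.sum(): print('beaker',m.sum(),cv2.minEnclosingCircle(P[m][:,:2].astype(np.float32)))
save('crop2.png',cv2.resize(T['img'][180:310,165:285],(480,520)))
E
python3 b.py; python3 g.py .460 -.0905 .2 1.85
```

```text
wrist 7902 ((0.5375329852104187, 0.32438093423843384), (0.04806526005268097, 0.13341470062732697), 15.79543685913086)
bal 17160 ((0.5581656694412231, 0.3302629292011261), (0.2569214105606079, 0.17774628102779388), 16.00201416015625)
pan 1952 ((0.5378901362419128, 0.3239218592643738), 0.05001680552959442)
top 852 ((0.539054811000824, 0.313875675201416), (0.048199575394392014, 0.11331813037395477), 15.641867637634277)
bal 2176 ((0.5570124387741089, 0.3292900323867798), (0.26624733209609985, 0.17810747027397156), 15.667393684387207)
pan 394 ((0.5367647409439087, 0.324040949344635), 0.0501306913793087)
beaker 86 ((0.45903003215789795, -0.09190883487462997), 0.026021528989076614)
shift [-12.44  -6.35   1.45] yaw 1.849 t 17.45 tcp [0.5416 0.3179 0.2627] j [0.51 0.28 0.44 1.72 0.05 1.8 ] w 0.0767
spin -0.001
```

View pics/wristb.png

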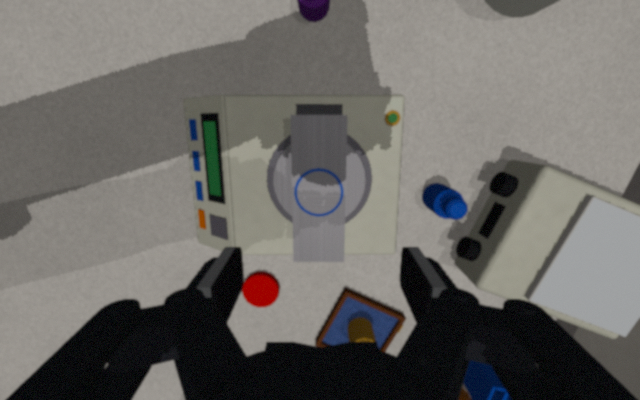

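The bridge stands at (0.5375, 0.3244), within 1 mm of the pan centre and at the same yaw. In the picture the ring is at (319,192), with both feet on the shoulders. Next, the beaker.

move_arm:
  series:
    - [[-12.44,-6.35,1.45],0]
    - [[-12.44,-6.35,1.45],0]
    - [[-12.44,-6.35,1.45],0]
    - [[-12.44,-6.35,1.45],0]
    - [[-12.44,-6.35,1.45],0]
    - [[-12.44,-6.35,1.45],0]
    - [[-12.44,-6.35,1.45],0]
    - [[-12.44,-6.35,1.45],0]
  hand: 1

```text
time_s: 18.25
tcp_pos: [0.4621, -0.0718, 0.2006]
eef_rot: [-3.133, -0.053, 1.849]
ft_force: [2.2, -0.2, 0.8]
width: 0.0856
gripper_force: 0.0
```

move_arm:
  series:
    - [[-1.9,-0.95,0.2],0]
    - [[-1.9,-0.95,0.2],0]
    - [[-1.9,-0.95,0.2],0]

```text
time_s: 18.55
tcp_pos: [0.4506, -0.134, 0.1918]
eef_rot: [-3.132, -0.054, 1.846]
ft_force: [-0.0, 1.0, -0.3]
width: 0.0854
gripper_force: 0.0
```

```bash
python3 - <<'E'
from h import *
c=manip.capture('wrist');save('w5.png',c['img']);P=cloud(c);z=P[...,2]
d=np.hypot(P[...,0]-.459,P[...,1]+.091); m=(d<.04)&(abs(z-.069)<.004)
if m.sum(): print('beaker',m.sum(),cv2.minEnclosingCircle(P[m][:,:2].astype(np.float32)))
d=np.hypot(P[...,0]-.521,P[...,1]+.119); m=(d<.03)&(abs(z-.056)<.005)
if m.sum(): print('vial',m.sum(),cv2.minEnclosingCircle(P[m][:,:2].astype(np.float32)))
E
python3 g.py .460 -.0915 .1 1.85;python3 g.py .460 -.0915 .034 1.85
```

```text
beaker 830 ((0.4606142044067383, -0.09235840290784836), 0.0259761493653059)
vial 667 ((0.5232507586479187, -0.12430983781814575), 0.013420121744275093)
shift [1.07 0.69 3.13] yaw 1.847 t 18.6 tcp [ 0.4511 -0.1327  0.1922] j [-0.31 -0.08 -0.09  1.6   0.04  0.98] w 0.0853
spin -0.003
shift [0.96 0.71 5.33] yaw 1.847 t 18.6 tcp [ 0.4511 -0.1327  0.1922] j [-0.31 -0.08 -0.09  1.6   0.04  0.98] w 0.0853
spin -0.003
```

move_arm:
  series:
    - [[1.1,0.7,0.5],0]
    - [[1.09,0.7,1.5],0]
    - [[1.06,0.7,2.7],0]
    - [[1.05,0.71,3.0],0]
    - [[1.05,0.71,3.0],0]

```text
time_s: 19.1
tcp_pos: [0.4609, -0.0907, 0.1037]
eef_rot: [-3.132, -0.054, 1.851]
ft_force: [0.1, -1.1, 0.3]
width: 0.0858
gripper_force: 0.0
```

```bash
python3 g.py .4605 -.092 .034 1.85
```

```text
shift [-0.16 -0.    2.32] yaw 1.851 t 19.1 tcp [ 0.4609 -0.0907  0.1037] j [-0.22 -0.08 -0.26  1.43  0.04  1.07] w 0.0858
spin 0.001
```

move_arm:
  series:
    - [[-0.08,0,0.9],0]
    - [[-0.14,0,1.8],0]
    - [[-0.16,0,2.32],0]
    - [[-0.16,0,2.32],0]

```text
time_s: 19.5
tcp_pos: [0.4611, -0.0929, 0.0347]
eef_rot: [-3.133, -0.053, 1.849]
ft_force: [-1.1, 0.2, 0.8]
width: 0.0857
gripper_force: 0.0
```

move_arm:
  series:
    - [[0,0,0],0]
    - [[0,0,0],0]
    - [[0,0,0],0]
    - [[0,0,0],0]
    - [[0,0,0],0]
    - [[0,0,0],0]
    - [[0,0,0],0]
  hand: 0

```text
time_s: 20.2
tcp_pos: [0.4624, -0.0934, 0.0368]
eef_rot: [-3.137, -0.052, 1.849]
ft_force: [-1.2, 0.5, 7.4]
width: 0.048
gripper_force: 61.5
```

move_arm:
  series:
    - [[0,0,-0.3],0]
    - [[0,0,-1],0]
    - [[0,0,-2.3],0]
    - [[0,0,-3.6],0]
    - [[0,0,-5],0]
    - [[0,0,-6],0]
    - [[0,0,-6],0]

```text
time_s: 20.9
tcp_pos: [0.4666, -0.1025, 0.22]
eef_rot: [-3.141, -0.049, 1.849]
ft_force: [0.2, -0.5, -0.9]
width: 0.0488
gripper_force: 62.1
```

```bash
python3 g.py .538 .3245 .225 1.85;python3 - <<'E'
from h import *
c=manip.capture('wrist');save('w6.png',c['img'])
E
```

```text
shift [13.02  6.2   0.47] yaw 1.849 t 20.9 tcp [ 0.4666 -0.1025  0.22  ] j [-0.24 -0.07 -0.02  1.64  0.04  1.05] w 0.0488
spin -0.001
```

View pics/w6.png

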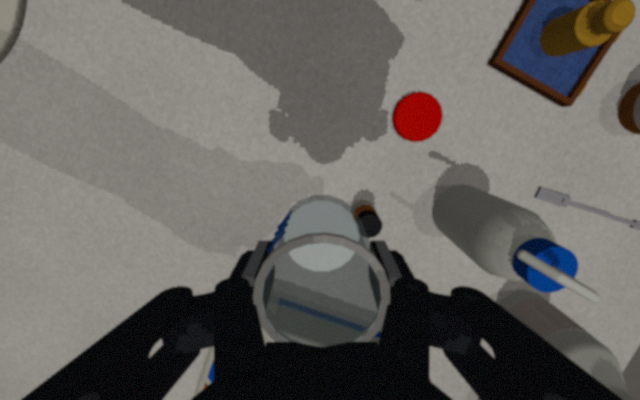

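The beaker is held upright at (320,290), and the vial (368,220) is undisturbed. Carrying it over to the bridge.

move_arm:
  series:
    - [[13,6.2,0.2],0]
    - [[13,6.2,0.2],0]
    - [[13,6.2,0.2],0]
    - [[13,6.2,0.2],0]
    - [[13,6.2,0.2],0]
    - [[13,6.2,0.2],0]
    - [[13,6.2,0.2],0]
    - [[13,6.2,0.2],0]

```text
time_s: 21.75
tcp_pos: [0.531, 0.2943, 0.2258]
eef_rot: [-3.133, -0.052, 1.849]
ft_force: [1.7, -0.4, 0.9]
width: 0.0487
gripper_force: 62.0
```

```bash
python3 g.py .5387 .3237 .225 1.85
```

```text
shift [0.87 0.52 0.07] yaw 1.849 t 21.75 tcp [0.531  0.2943 0.2258] j [0.48 0.22 0.29 1.64 0.05 1.77] w 0.0487
spin -0.001
```

move_arm:
  series:
    - [[0,0,0],0]
    - [[0,0,0],0]

```text
time_s: 21.95
tcp_pos: [0.5309, 0.2931, 0.2251]
eef_rot: [-3.131, -0.052, 1.851]
ft_force: [-0.3, -0.7, -0.3]
width: 0.0482
gripper_force: 62.3
```

```bash
python3 g.py .5387 .3237 .185 1.85
```

```text
shift [0.84 0.55 1.38] yaw 1.851 t 21.95 tcp [0.5309 0.2931 0.2251] j [0.48 0.22 0.29 1.64 0.05 1.77] w 0.0482
spin 0.001
```

move_arm:
  series:
    - [[0.88,0.55,0.3],0]
    - [[0.86,0.55,0.8],0]
    - [[0.84,0.55,1.2],0]
    - [[0.84,0.55,1.36],0]
    - [[0.84,0.55,1.36],0]
    - [[0.84,0.55,1.36],0]

```text
time_s: 22.55
tcp_pos: [0.5398, 0.3224, 0.1881]
eef_rot: [-3.135, -0.053, 1.848]
ft_force: [0.7, -0.2, -0.5]
width: 0.0484
gripper_force: 62.4
```

```bash
python3 g.py .5387 .3237 .178 1.85
```

```text
shift [ 0.04 -0.02  0.34] yaw 1.848 t 22.55 tcp [0.5398 0.3224 0.1881] j [0.52 0.26 0.27 1.57 0.05 1.81] w 0.0484
spin -0.002
```

move_arm:
  series:
    - [[0.04,-0.02,0.15],0]
    - [[0.04,-0.02,0.27],0]
    - [[0.04,-0.02,0.34],0]
    - [[0.04,-0.02,0.34],0]
    - [[0.04,-0.02,0.34],0]

```text
time_s: 23.05
tcp_pos: [0.5385, 0.3245, 0.1772]
eef_rot: [-3.134, -0.053, 1.849]
ft_force: [0.5, 0.7, -0.9]
width: 0.0479
gripper_force: 62.5
```

move_arm:
  series:
    - [[0,0,0.03],0]
    - [[0,0,0.05],0]
    - [[0,0,0.05],0]

```text
time_s: 23.35
tcp_pos: [0.5388, 0.3247, 0.1769]
eef_rot: [-3.136, -0.053, 1.849]
ft_force: [-0.7, -1.3, 5.1]
width: 0.0484
gripper_force: 63.0
```

Contact. Release, lift and check.

move_arm:
  series:
    - [[0,0,0],0]
    - [[0,0,0],0]
    - [[0,0,0],0]
    - [[0,0,0],0]
    - [[0,0,0],0]
  hand: 0.9

```text
time_s: 23.85
tcp_pos: [0.5385, 0.3246, 0.1756]
eef_rot: [-3.134, -0.053, 1.849]
ft_force: [-0.9, -0.6, -0.5]
width: 0.077
gripper_force: 0.0
```

move_arm:
  series:
    - [[0,0,-0.4],0]
    - [[0,0,-1],0]
    - [[0,0,-2],0]
    - [[0,0,-3],0]
    - [[0,0,-4],0]
    - [[0,0,-4],0]
    - [[0,0,-4],0]

```text
time_s: 24.55
tcp_pos: [0.5414, 0.3188, 0.2967]
eef_rot: [-3.136, -0.053, 1.849]
ft_force: [-0.5, -0.9, 0.3]
width: 0.0767
gripper_force: 0.0
```

```bash
python3 - <<'E'
from h import *
c=manip.capture('wrist');save('w7.png',c['img']);P=cloud(c);z=P[...,2]
d=np.hypot(P[...,0]-.5375,P[...,1]-.3244)
m=(d<.05)&(abs(z-.209)<.005);print('rim',m.sum(),m.sum() and cv2.minEnclosingCircle(P[m][:,:2].astype(np.float32)))
m=(d<.09)&(abs(z-.140)<.003);print('bridge',cv2.minAreaRect(P[m][:,:2].astype(np.float32)))
m=(d<.053)&(abs(z-.083)<.0025);print('pan',m.sum(),cv2.minEnclosingCircle(P[m][:,:2].astype(np.float32)))
d=np.hypot(P[...,0]-.6607,P[...,1]-.1129);m=(d<.03)&(z>.076)&(z<.083);print('knob',m.sum(),m.sum() and P[m].mean(0))
E
```

```text
rim 1092 ((0.5374464392662048, 0.3258397579193115), 0.026008490473031998)
bridge ((0.5377244353294373, 0.323963463306427), (0.04814978316426277, 0.13355286419391632), 15.946822166442871)
pan 1328 ((0.5378194451332092, 0.3240470886230469), 0.049944132566452026)
knob 9 [0.65723058 0.12367566 0.07656488]
```

View pics/w7.png

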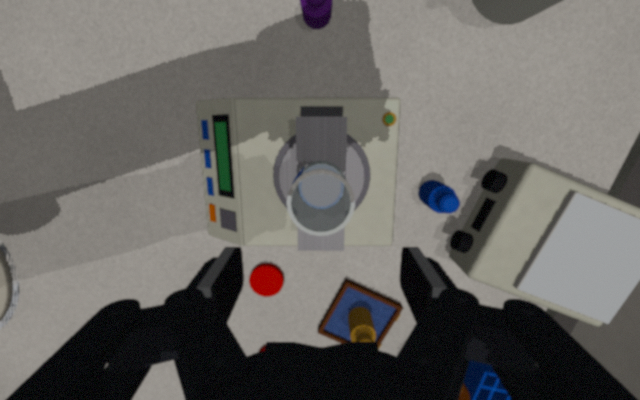

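The beaker stands upright on the bridge (321,195), about 2 mm off its middle. The bridge is squarely over the pan, and the weight is in its case at (361,325).

```bash
python3 -c "
from h import *;print(manip.finish_job())"
```

```text
the job is handed in; nothing more can be done
None
```

The job is handed in with no verdict returned; by my last measurements the weight stands in its case, the bridge is within 1 mm of the pan's centre, the beaker is about 2 mm off the bridge's middle, and no bystander was seen to move.

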